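Make up two repair kits

ROBOT

A 6-joint arm with a two-finger parallel gripper is mounted at the origin on a cart in front of the work surface, level with it; the furniture and walls round the work are solid. World frame = base frame: x ahead of the robot, y to its left, z up, the work surface at z = 0. Lengths are in mm, angles in rad, forces in N, time in s.
With the tool pointing down it reaches from about 275 to 750 mm from the base axis. Payload 10.2 kg.
Tool frame: the origin (TCP) lies midway between the tips of the shut fingers; the grasp point (between the pads) lies 19 mm behind it; z points along the fingers, y is the line along which they close (so a half turn about z gives the same grasp; the last joint's range is limited). The gripper opens to 85 mm and grips with 20 to 120 N. Pads are 22 mm wide; open, the fingers measure 114 mm over their backs; the gripper's body (76 mm by 85 mm) begins 54 mm behind the grasp point. The pads swing forward as they close: fully open they stand 13 mm farther back than shut.
Start: joints at [-1.361, 0.313, 1.498, -0, 1.331, -0.223], TCP at [220.181, -476.604, 231.294] pointing down, gripper open.
Joint ranges: [-2.94, 2.94], [-0.97, 2.17], [0.19, 2.56], [-1.23, 4.37], [0.02, 3.11], [-2.88, 2.88]. Speed limits (rad/s): [2.39, 2.39, 3.01, 3.14, 3.14, 3.14].

INTERFACE

Orientations are given as a unit quaternion [w, x, y, z].
In Python, from rig import sense, capture, finish_job, find_in, place_of gives the robot as it stands. The module is installed in compiled form; this text tells all that it offers.
- The arm moves only by the shell command python3 -m jog 'ROWS' [FORCE]. ROWS is JSON, a list of rows, each an object of numbers: "tx", "ty", "tz": the shift along the tool's x, y, z in mm; "ax", "ay", "az": the turn, a rotation vector about the tool's x, y, z in rad; "jaw": the closure, from -1 (fully open) to 1 (shut), so that 0 is half open. In form: [{"tx": .., "ty": .., "tz": .., "ax": .., "ay": .., "az": .., "jaw": ..}, ...]. A call has 1 to 5 rows; each row shifts and turns the commanded pose from where the row before left it, along the tool's axes as they then stand; what a row does not reach is not made up. A row lasts 1/8 s, in which the tool goes at most 62.5 mm and 10.7 degrees, less where a joint would pass 70% of its speed; a pose out of reach is approached as far as the arm can. A call with a gripper value outside its range is refused whole. The fingers move at their own pace and stop on an object; FORCE is the grip in N (left out, the last holds). Time passes only in rows, so rows that do not move let the fingers close. It gives the time, the measured TCP pose, the force, the opening and the grip force at its end, in the units of the state.
- sense(): the state, without advancing time (a new reading comes with each control period).
- capture(name): name is "scene" or "top" or "wrist"; returns a dict with "color" (384x512x3 uint8, red, green, blue), "depth" (384x512 float32, mm along the optical axis (not along the pixel's ray), 0 where there is no reading), "fx", "fy", "cx", "cy" (pixels), "camera_from_world" (4x4, takes a point from world to camera coordinates); the wrist camera has in their place "mount" (4x4, takes a point from camera to tool coordinates, whose origin is the TCP and whose axes are the flange's). Camera axes: x right, y up, looking along -z (the intrinsics and any distortion apply to the point x, -y, -z); pixel columns grow to the right and rows downward; lengths in mm; the calibration is good to about 2 mm. A picture is of the moment at which its call begins: read the wrist's pose just before it.
- finish_job(): hands the job in; it is judged then, once.
Trained networks look in the newest picture that a camera, given by its name, has taken for a name from the list of things; names that differ only in an ending like _2 or _b are one class to them, and where a whole thing is asked for, a point or a joint stands for the part that bears it (a point fixed in the world has none). Each returns a list of dicts, best first, with "conf" (0 to 1); they miss things now and then, are a little off and sometimes report something else, mostly with a low value. They report only what shows in the picture. A call takes as long as a camera call.
- find_in(query, camera): "centre" ([column, row] in pixels, amid what is visible of it).
- place_of(query, camera): "centre" ([column, row] in pixels: a listed point, or the origin of a listed thing).
The state is a dict: "time_s": time; "joints": joint angles; "dq": joint speeds; "tau": joint torques, N m; "eef_pos": TCP position; "ee_rot": TCP orientation; "force": force on the tool from outside, world axes, zero at the start; "wrist_torque": the same for the moment, N m; "grip_width": opening from 0.0 (shut) to 1.0 (fully open); "grip_force": force on a finger pad.
Only numpy, scipy, OpenCV 4.12 (cv2) and the standard library are available. Lean on these libraries where they do the work, as an engineer would, in place of code of your own. Each camera call takes 0.05 s, during which the arm holds its last target. There are 200 camera calls.

TASK

Make up the two repair kits. In the tray with the square pockets put a tin of screws in the larger pocket and the flux pot in the smaller; in the tray with the round pockets put the other tin of screws in the larger pocket and the dropper bottle in the smaller. Each must stand flat on the floor of its pocket; keep all four upright the whole time, and leave the other things on the desk where they are.

Things in the scene. Friction and masses are not known exactly. Their poses are not given: they have to be found in the camera images.
- square_tray: fixed grey plastic kit tray, 98 mm (its x) by 180 mm (its y, 190 mm over the two end lips), 11 mm high, with two square pockets sunk 6 mm into its top, so that their floors lie 5 mm above the desk. Origin at the centre of its underside, z up. Larger pocket: 78 x 78 mm, centre at tray x = 0, y = +42 mm. Smaller pocket: 64 x 64 mm, centre at tray x = 0, y = -44 mm.
- round_tray: fixed grey plastic kit tray, 98 mm (its x) by 180 mm (its y, 190 mm over the two end lips), 11 mm high, with two round pockets sunk 6 mm into its top, so that their floors lie 5 mm above the desk. Origin at the centre of its underside, z up. Larger pocket: 80 mm in diameter, centre at tray x = 0, y = +42 mm. Smaller pocket: 56 mm in diameter, centre at tray x = 0, y = -44 mm.
- screw_tin_1: open round tin of case screws, bare metal, 58 mm across, 22 mm high, thin rim, upright; the two tins are alike and interchangeable. Origin at the centre of its underside, z up. About 0.04 kg.
- screw_tin_2: open round tin of case screws, bare metal, 58 mm across, 22 mm high, thin rim, upright; the two tins are alike and interchangeable. Origin at the centre of its underside, z up. About 0.04 kg.
- flux_pot: squat round amber pot with a black screw cap (fixed), 41 mm high; jar 44 mm across up to 27 mm, cap 47 mm across above that, upright. Origin at the centre of its underside, z up. About 0.06 kg.
- dropper: slim brown glass dropper bottle, standing, 102 mm high: bottle 33 mm across with straight sides up to 56 mm, above that a sloping shoulder (fingers slip off it), then a straight black collar 24 mm across up to 77 mm, a good place to grip,, rubber bulb 13 mm across from 76 to 102 mm (all rigid). Origin at the centre of its underside, z up. About 0.07 kg.
- spool: bystander, leave alone: blue and white spool of solder wire lying flat, flanges 52 mm across, 28 mm high. Origin on its underside; the centre of the flanges lies at its x = -2, y = +23 mm.
- pad_box: bystander, leave alone: flat dark box of thermal pads lying on the 2 mm thick mouse mat, 40 x 58 x 8 mm (its x, y, z). Origin at the centre of its underside.
- pencil: bystander, leave alone: black soldering pencil with a metal tip lying on the desk, 20 x 206 x 20 mm, long along its y. Origin at the centre of its underside.

How it is judged:
By the outcome, as a careful person would: the job done as asked, in the order asked, and still so for the second after the job is handed in, with the robot touching nothing.
It also fails if it takes over 90 s, if anything falls off the work surface, if the arm or the gripper's body presses on something with over 40 N, if the wrist force passes 120 N, or if a joint passes its speed limit or range.

## Working session

There is one attempt and no reset: what is moved stays moved. The work goes in short steps, Python scripts to look and compute and a shell command to move; the robot and the scene stay as the last step left them, time stands still between calls to the robot, and variables do not carry over. Pictures are saved under pics/ and viewed, at most 18 in all, crops included, and the job is handed in when it is done.

```bash
mkdir -p pics; cat > h.py <<'E'
import numpy as np, cv2
from rig import sense, capture, finish_job, find_in, place_of
from scipy.spatial.transform import Rotation as R
def cfw(cam,c,s=None):
    if 'camera_from_world' in c: return np.array(c['camera_from_world'])
    q=s['ee_rot']; T=np.eye(4); T[:3,:3]=R.from_quat([q[1],q[2],q[3],q[0]]).as_matrix(); T[:3,3]=s['eef_pos']
    return np.linalg.inv(T@np.array(c['mount']))
def pix2w(c,M,uv,z):
    "intersect pixel ray with plane z"
    d=np.array([(uv[0]-c['cx'])/c['fx'],-(uv[1]-c['cy'])/c['fy'],-1.])
    I=np.linalg.inv(M); o=I[:3,3]; d=I[:3,:3]@d
    return o+d*(z-o[2])/d[2]
def w2pix(c,M,p):
    q=M[:3,:3]@np.array(p,float)+M[:3,3]
    return np.array([c['cx']+c['fx']*q[0]/-q[2], c['cy']-c['fy']*q[1]/-q[2]])
def cloud(c,M):
    v,u=np.indices(c['depth'].shape); d=c['depth']
    P=np.stack([(u-c['cx'])/c['fx']*d,-(v-c['cy'])/c['fy']*d,-d],-1)
    I=np.linalg.inv(M); return P@I[:3,:3].T+I[:3,3]
def save(n,im,s=1.5): cv2.imwrite('pics/'+n+'.png',cv2.resize(im[:,:,::-1],None,fx=s,fy=s))
E
python3 - <<'E'
from h import *
for cam in ['top','scene']:
    c=capture(cam); M=cfw(cam,c); save(cam,c['color']); P=cloud(c,M)
    print(cam,[k for k in c if k not in('color','depth')],np.linalg.inv(M)[:3,3])
    for q in ['square_tray','round_tray','screw_tin_1','flux_pot','dropper','spool','pad_box','pencil']:
        for r in place_of(q,cam)[:4]:
            if r['conf']>.2: print(q,round(r['conf'],2),np.round(r['centre']),np.round(pix2w(c,M,r['centre'],0)))
print(sense())
E
```

```text
top ['fx', 'fy', 'cx', 'cy', 'camera_from_world'] [ 450.45625898 -155.62232206 1154.80721439]
square_tray 0.81 [333. 183.] [ 538. -323.    0.]
round_tray 0.83 [150. 231.] [418. 163.   0.]
screw_tin_1 0.91 [219. 227.] [427. -21.   0.]
screw_tin_1 0.76 [307. 250.] [ 365. -251.    0.]
flux_pot 0.83 [259. 220.] [ 443. -126.    0.]
dropper 0.73 [347. 238.] [ 394. -356.    0.]
spool 0.61 [310. 126.] [ 690. -264.    0.]
pad_box 0.81 [326. 142.] [ 649. -308.    0.]
pencil 0.61 [386. 212.] [ 462. -458.    0.]
scene ['fx', 'fy', 'cx', 'cy', 'camera_from_world'] [-19.59812354 545.26983506 755.25985149]
square_tray 0.69 [282. 225.] [ 436. -121.    0.]
square_tray 0.68 [298. 173.] [ 533. -324.    0.]
round_tray 0.6 [204. 296.] [429. 159.   0.]
screw_tin_1 0.9 [260. 251.] [422. -14.   0.]
flux_pot 0.84 [284. 223.] [ 437. -129.    0.]
spool 0.84 [245. 164.] [ 675. -254.    0.]
pad_box 0.57 [266. 161.] [ 639. -306.    0.]
{'time_s': 0.9, 'joints': array([-1.36142591e+00,  3.12822727e-01,  1.49768040e+00, -1.55827391e-05,
        1.33098503e+00, -2.23410051e-01]), 'dq': array([ 0.0014345 ,  0.00090973,  0.00022635,  0.00143437, -0.00093412,
        0.0002426 ]), 'tau': array([-9.97391144e-04, -4.12163723e+01, -2.59899491e+01, -2.15414366e-04,
        4.69913612e-04, -1.59654400e-05]), 'eef_pos': array([ 220.16670749, -476.61953842,  231.34112365]), 'ee_rot': array([ 5.21940013e-05,  9.76678449e-01,  2.14707255e-01, -7.93508393e-06]), 'force': array([-0.40554887,  0.8241871 , -0.04899443]), 'wrist_torque': array([-0.02120789, -0.02881523, -0.01557405]), 'grip_force': 0.0, 'grip_width': 1.00009556358799}
```

View pics/top.png

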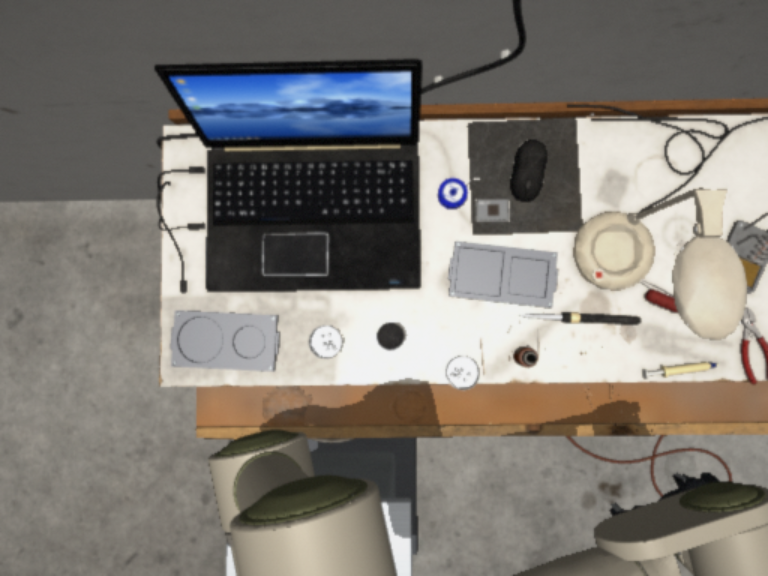

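View pics/scene.png

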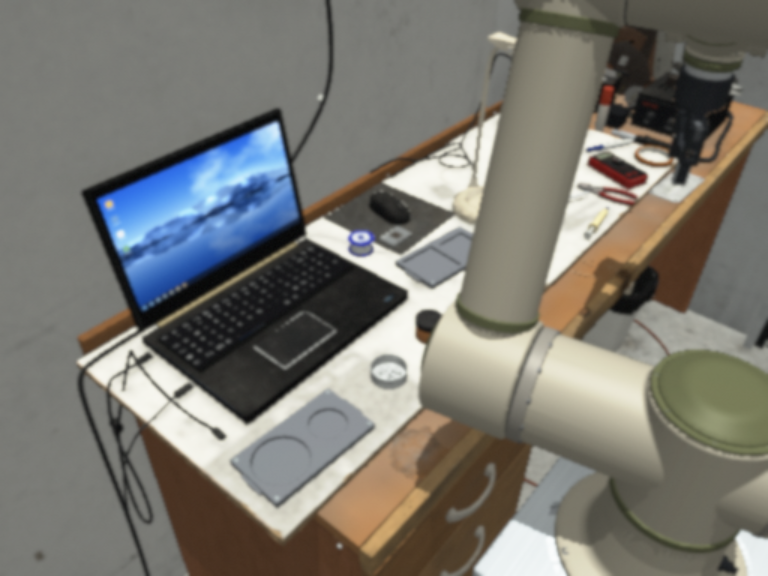

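Top view, in the 768 px picture: square tray at about (503,273), larger pocket on the left. Round tray at (225,341), larger pocket on the left. Tins at (325,341) and (461,372), flux pot at (391,336), dropper at (526,355). These agree with the networks. In the scene view the arm hides the right half. I'm moving above tin 2.

```bash
python3 -m jog '[{"tx":45,"ty":-29,"jaw":-1},{"tx":45,"ty":-29},{"tx":45,"ty":-29},{"tx":45,"ty":-29},{"tx":46,"ty":-28}]' 40
python3 -m jog '[{"tz":0},{"tz":0}]'
python3 - <<'E'
from h import *
s=sense(); c=capture('wrist'); M=cfw('wrist',c,s); save('w1',c['color'])
print(s['eef_pos'],np.linalg.inv(M)[:3,3])
for q in ['square_tray','screw_tin_1','dropper','flux_pot']:
    for r in place_of(q,'wrist')[:3]:
        if r['conf']>.2: print(q,round(r['conf'],2),np.round(r['centre']),np.round(pix2w(c,M,r['centre'],0)))
c=capture('top'); M=cfw('top',c); im=c['color']
cv2.imwrite('pics/t2.png',cv2.resize(im[100:270,90:400,::-1],None,fx=2.5,fy=2.5,interpolation=cv2.INTER_CUBIC))
hsv=cv2.cvtColor(im,cv2.COLOR_RGB2HSV)
for n,ctr in [('sq',(333,183)),('rd',(150,227))]:
    print(n,im[ctr[1],ctr[0]],hsv[ctr[1],ctr[0]])
    m=cv2.inRange(hsv,(100,15,80),(130,90,190)); 
    m=cv2.morphologyEx(m,cv2.MORPH_OPEN,np.ones((3,3)))
    cs,_=cv2.findContours(m,cv2.RETR_EXTERNAL,cv2.CHAIN_APPROX_NONE)
    for k in cs:
        if cv2.contourArea(k)>700 and cv2.pointPolygonTest(k,ctr,False)>=0:
            r=cv2.minAreaRect(k); b=cv2.boxPoints(r); print(np.round(r[0],1),r[1],r[2]); print(np.round([pix2w(c,M,p,11)[:2] for p in b]), np.round(pix2w(c,M,r[0],11)))
E
```

```text
[ 220.16670749 -476.61953842  231.34112365] [ 296.09251958 -441.50858304  373.48708681]
sq [153 154 158] [114   8 158]
rd [168 169 173] [114   7 173]schema error: expected keys tx, ty, tz, ax, ay, az, jaw
schema error: expected keys tx, ty, tz, ax, ay, az, jaw
```

View pics/w1.png

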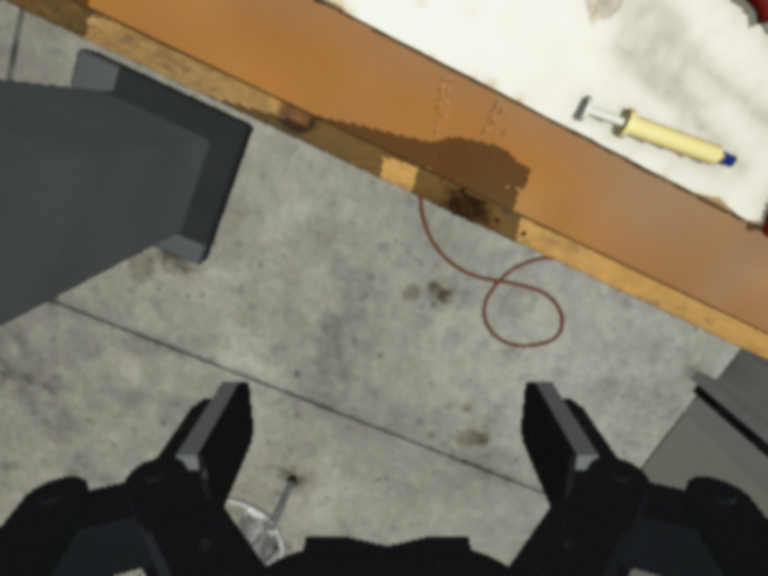

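View pics/t2.png

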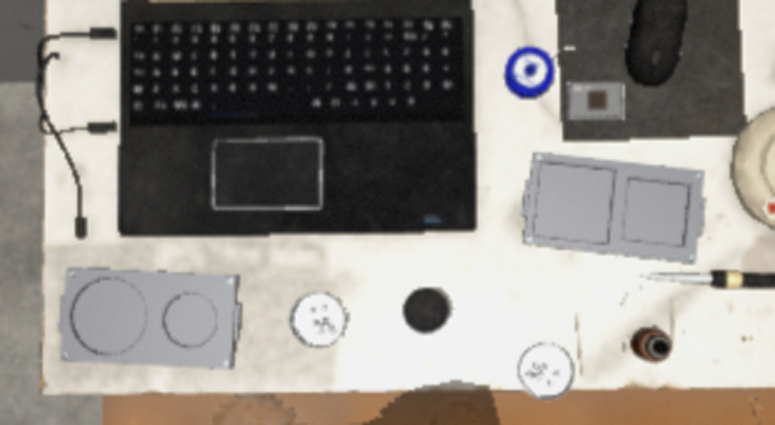

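The rows need every key, so nothing moved. The wrist picture shows only the desk edge and the fingers. In the 2.5x crop the pocket centres are: square tray (571,203) large and (658,211) small, round tray (109,315) large and (190,320) small.

```bash
python3 -m jog '[{"tx":45,"ty":-29,"tz":0,"ax":0,"ay":0,"az":0,"jaw":-1},{"tx":45,"ty":-29,"tz":0,"ax":0,"ay":0,"az":0,"jaw":-1},{"tx":45,"ty":-29,"tz":0,"ax":0,"ay":0,"az":0,"jaw":-1},{"tx":45,"ty":-29,"tz":0,"ax":0,"ay":0,"az":0,"jaw":-1},{"tx":0,"ty":0,"tz":0,"ax":0,"ay":0,"az":0,"jaw":-1}]' 40
python3 - <<'E'
from h import *
s=sense(); c=capture('wrist'); M=cfw('wrist',c,s); save('w2',c['color'])
print(s['eef_pos'],np.linalg.inv(M)[:3,3])
for q in ['square_tray','screw_tin_1','dropper','flux_pot']:
    for r in place_of(q,'wrist')[:3]:
        if r['conf']>.2: print(q,round(r['conf'],2),np.round(r['centre']),np.round(pix2w(c,M,r['centre'],0)))
c=capture('top'); M=cfw('top',c)
for n,p in [('SL',(571,203)),('SS',(658,211)),('RL',(109,315)),('RS',(190,320))]:
    print(n,np.round(pix2w(c,M,(p[0]/2.5+90,p[1]/2.5+100),9)))
E
```

```text
time_s: 1.82
eef_pos: [336.2, -293.5, 231.6]
ee_rot: [0.0, 0.976, 0.217, 0.0]
force: [-0.1, -1.0, 0.2]
grip_width: 1.002
grip_force: 0.0
[ 336.21895389 -293.46321392  231.62397232] [ 411.9165611  -258.01764491  373.8087905 ]
screw_tin_1 0.56 [234. 113.] [ 369. -248.    0.]
dropper 0.96 [332. 130.] [ 400. -360.    0.]
flux_pot 0.67 [154.   6.] [ 434. -129.    0.]
SL [ 543. -283.    9.]
SS [ 534. -374.    9.]
RL [431. 203.   9.]
RS [425. 117.   9.]
```

View pics/w2.png

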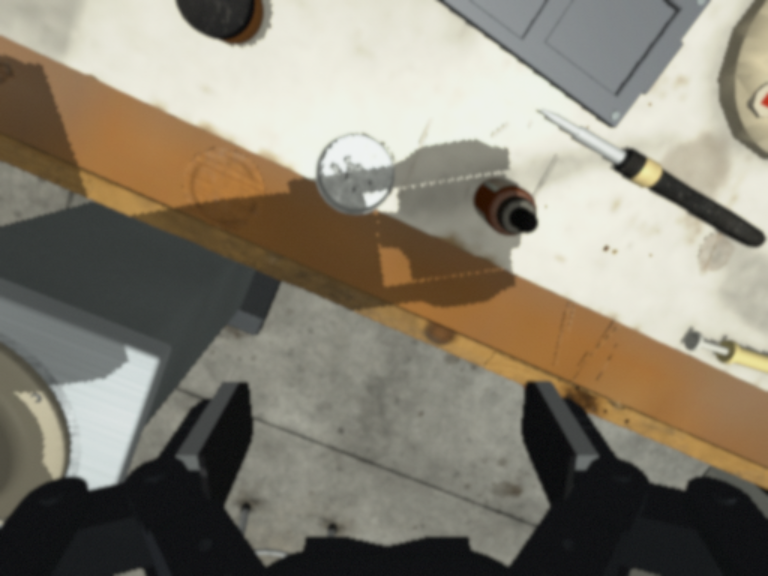

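Wrist view, in the 768 px picture: tin 2 at (355,173) on the desk edge, dropper at (510,205), flux pot at (222,15), square tray at the top. I'm moving over the tin and taking one close look.

```bash
python3 -m jog '[{"tx":23,"ty":-13,"tz":30,"ax":0,"ay":0,"az":0,"jaw":-1},{"tx":23,"ty":-13,"tz":40,"ax":0,"ay":0,"az":0,"jaw":-1},{"tx":0,"ty":0,"tz":40,"ax":0,"ay":0,"az":0,"jaw":-1},{"tx":0,"ty":0,"tz":0,"ax":0,"ay":0,"az":0,"jaw":-1}]'
cat > look.py <<'E'
from h import *
import sys
s=sense(); c=capture('wrist'); M=cfw('wrist',c,s); save(sys.argv[1],c['color'])
q=s['ee_rot']; T=R.from_quat([q[1],q[2],q[3],q[0]]).as_matrix()
print(np.round(s['eef_pos'],1))
for n in sys.argv[2:]:
    for r in place_of(n,'wrist')[:2]:
        w=pix2w(c,M,r['centre'],0); d=T.T@(w-s['eef_pos'])
        print(n,round(r['conf'],2),np.round(r['centre']),'world',np.round(w,1),'tool',np.round(d,1))
E
python3 look.py w3 screw_tin_1 dropper
```

```text
time_s: 2.62
eef_pos: [364.7, -252.4, 119.6]
ee_rot: [-0.002, 0.977, 0.214, -0.001]
force: [-0.1, -0.5, 0.6]
grip_width: 0.999
grip_force: 0.0
[ 364.7 -252.4  119.6]
screw_tin_1 0.75 [259. 177.] world [ 370.4 -250.7    0. ] tool [  6.1   1.4 119.6]
dropper 0.83 [384. 199.] world [ 398.7 -358.6    0. ] tool [-13.5 111.3 119.1]
```

View pics/w3.png

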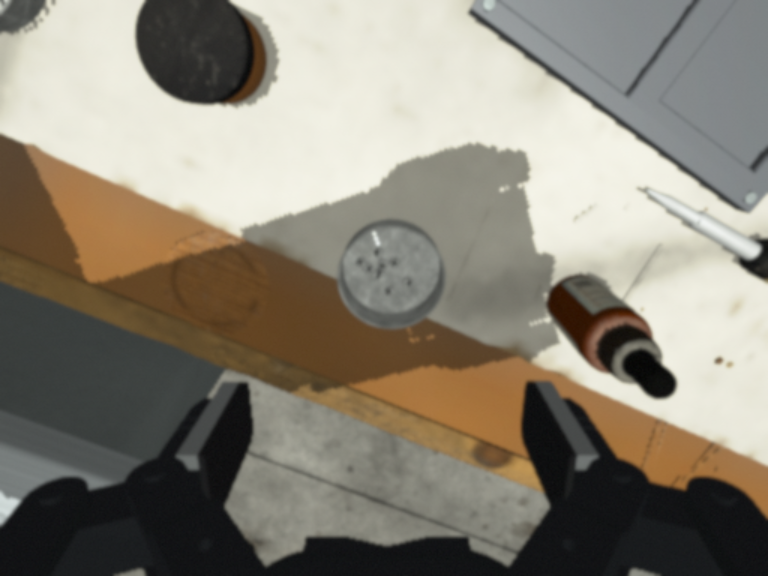

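The tin is at (391,273) px, 5 mm ahead along tool x and laterally centred. Going down and gripping.

```bash
python3 -m jog '[{"tx":4.5,"ty":1,"tz":40,"ax":0,"ay":0,"az":0,"jaw":-1},{"tx":0,"ty":0,"tz":40,"ax":0,"ay":0,"az":0,"jaw":-1},{"tx":0,"ty":0,"tz":25,"ax":0,"ay":0,"az":0,"jaw":-1},{"tx":0,"ty":0,"tz":9,"ax":0,"ay":0,"az":0,"jaw":-1},{"tx":0,"ty":0,"tz":0,"ax":0,"ay":0,"az":0,"jaw":-1}]' 40
python3 -m jog '[{"tx":0,"ty":0,"tz":0,"ax":0,"ay":0,"az":0,"jaw":1},{"tx":0,"ty":0,"tz":0,"ax":0,"ay":0,"az":0,"jaw":1},{"tx":0,"ty":0,"tz":0,"ax":0,"ay":0,"az":0,"jaw":1},{"tx":0,"ty":0,"tz":0,"ax":0,"ay":0,"az":0,"jaw":1},{"tx":0,"ty":0,"tz":0,"ax":0,"ay":0,"az":0,"jaw":1}]' 40
```

```text
time_s: 3.4
eef_pos: [370.7, -252.6, 8.1]
ee_rot: [0.001, 0.977, 0.215, 0.0]
force: [0.2, -0.7, 0.9]
grip_width: 0.998
grip_force: 0.0
time_s: 4.03
eef_pos: [370.7, -252.3, 8.6]
ee_rot: [0.001, 0.977, 0.215, 0.0]
force: [-4.1, 2.5, 11.2]
grip_width: 0.639
grip_force: 40.0
```

```bash
python3 -m jog '[{"tx":0,"ty":0,"tz":-15,"ax":0,"ay":0,"az":0,"jaw":1},{"tx":0,"ty":0,"tz":-35,"ax":0,"ay":0,"az":0,"jaw":1},{"tx":48,"ty":33,"tz":-20,"ax":0,"ay":0,"az":0,"jaw":1},{"tx":48,"ty":33,"tz":0,"ax":0,"ay":0,"az":0,"jaw":1},{"tx":45,"ty":32,"tz":0,"ax":0,"ay":0,"az":0,"jaw":1}]' 40
python3 -m jog '[{"tx":0,"ty":0,"tz":0,"ax":0,"ay":0,"az":0,"jaw":1},{"tx":0,"ty":0,"tz":0,"ax":0,"ay":0,"az":0,"jaw":1}]' 40
python3 look.py w4 screw_tin_1 square_tray
python3 - <<'E'
from h import *
c=capture('top'); cv2.imwrite('pics/t4.png',cv2.resize(c['color'][130:260,240:400,::-1],None,fx=4,fy=4,interpolation=cv2.INTER_CUBIC))
E
```

```text
time_s: 4.65
eef_pos: [541.4, -282.0, 78.4]
ee_rot: [0.001, 0.977, 0.215, 0.001]
force: [-0.5, -0.7, -0.5]
grip_width: 0.637
grip_force: 42.6
time_s: 4.9
eef_pos: [538.8, -281.4, 77.2]
ee_rot: [-0.0, 0.977, 0.215, -0.0]
force: [-0.4, 0.4, -0.6]
grip_width: 0.636
grip_force: 42.6
[ 538.8 -281.4   77.2]
screw_tin_1 0.88 [256. 244.] world [ 506.3 -295.3    0. ] tool [-35.3  -0.9  77.2]
square_tray 0.76 [312. 221.] world [ 541.3 -325.5   -0. ] tool [-16.2  41.1  77.2]
```

View pics/w4.png

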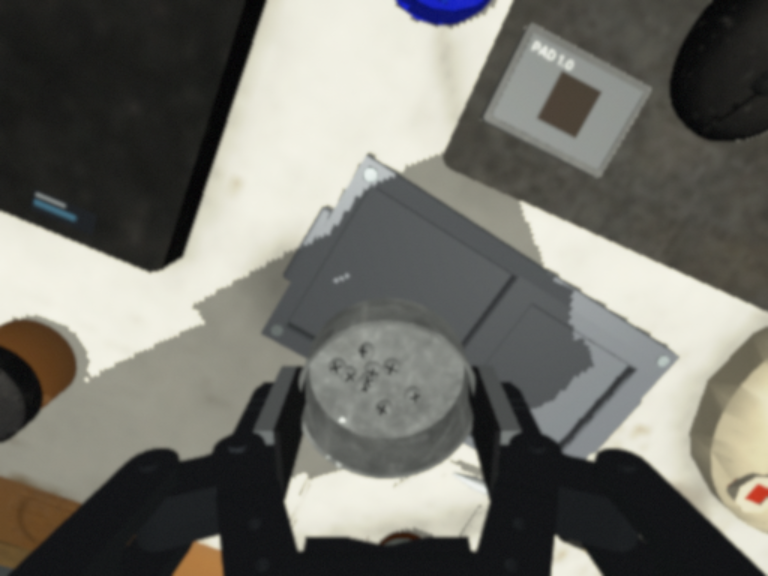

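The tin is held level at (388,390) px over the large pocket. Lowering it with a 4–5 mm correction.

```bash
python3 -m jog '[{"tx":3.5,"ty":3,"tz":25,"ax":0,"ay":0,"az":0,"jaw":1},{"tx":0,"ty":0,"tz":22,"ax":0,"ay":0,"az":0,"jaw":1},{"tx":0,"ty":0,"tz":12,"ax":0,"ay":0,"az":0,"jaw":1},{"tx":0,"ty":0,"tz":0,"ax":0,"ay":0,"az":0,"jaw":1}]' 40
python3 -m jog '[{"tx":0,"ty":0,"tz":3,"ax":0,"ay":0,"az":0,"jaw":1},{"tx":0,"ty":0,"tz":0,"ax":0,"ay":0,"az":0,"jaw":1}]' 40
```

```text
time_s: 5.6
eef_pos: [543.4, -282.9, 18.0]
ee_rot: [-0.0, 0.977, 0.215, -0.0]
force: [0.8, 0.3, -0.1]
grip_width: 0.635
grip_force: 42.6
time_s: 5.85
eef_pos: [544.0, -283.1, 15.8]
ee_rot: [0.0, 0.977, 0.215, 0.0]
force: [-0.7, -0.9, -0.1]
grip_width: 0.635
grip_force: 42.6
```

```bash
python3 -m jog '[{"tx":0,"ty":0,"tz":2.5,"ax":0,"ay":0,"az":0,"jaw":1},{"tx":0,"ty":0,"tz":0,"ax":0,"ay":0,"az":0,"jaw":1},{"tx":0,"ty":0,"tz":0,"ax":0,"ay":0,"az":0,"jaw":1}]' 40
python3 -m jog '[{"tx":0,"ty":0,"tz":0,"ax":0,"ay":0,"az":0,"jaw":-0.6},{"tx":0,"ty":0,"tz":0,"ax":0,"ay":0,"az":0,"jaw":-0.6},{"tx":0,"ty":0,"tz":0,"ax":0,"ay":0,"az":0,"jaw":-0.6}]' 40
```

```text
time_s: 6.22
eef_pos: [544.2, -283.2, 13.8]
ee_rot: [0.001, 0.977, 0.215, 0.0]
force: [-1.1, 0.8, 6.3]
grip_width: 0.634
grip_force: 43.4
time_s: 6.6
eef_pos: [543.8, -283.0, 12.7]
ee_rot: [-0.0, 0.977, 0.215, -0.0]
force: [-0.4, 0.1, 0.6]
grip_width: 0.799
grip_force: 0.0
```

```bash
python3 -m jog '[{"tx":0,"ty":0,"tz":-40,"ax":0,"ay":0,"az":0,"jaw":-0.6},{"tx":0,"ty":0,"tz":-60,"ax":0,"ay":0,"az":0,"jaw":-1},{"tx":-11,"ty":-61,"tz":-10,"ax":0,"ay":0,"az":0,"jaw":-1},{"tx":-10,"ty":-61,"tz":0,"ax":0,"ay":0,"az":0,"jaw":-1},{"tx":-10,"ty":-61,"tz":0,"ax":0,"ay":0,"az":0,"jaw":-1}]' 40
python3 -m jog '[{"tx":0,"ty":0,"tz":0,"ax":0,"ay":0,"az":0,"jaw":-1},{"tx":0,"ty":0,"tz":0,"ax":0,"ay":0,"az":0,"jaw":-1}]'
python3 look.py w5 flux_pot screw_tin_1
```

```text
time_s: 7.22
eef_pos: [437.8, -128.7, 122.9]
ee_rot: [0.0, 0.977, 0.215, 0.0]
force: [1.1, -0.1, 0.5]
grip_width: 1.0
grip_force: 0.0
time_s: 7.48
eef_pos: [439.7, -130.6, 123.2]
ee_rot: [0.001, 0.977, 0.215, 0.001]
force: [0.1, 0.1, -0.3]
grip_width: 1.0
grip_force: 0.0
[ 439.7 -130.6  123.2]
flux_pot 0.94 [251. 188.] world [ 432.8 -127.6    0. ] tool [ -5.1  -5.8 123.2]
screw_tin_1 0.97 [126. 144.] world [424.7 -16.3   0. ] tool [  34.2 -110.3  123.1]
screw_tin_1 0.58 [476. 146.] world [ 546.4 -284.6    0. ] tool [ 32.1 184.3 123.5]
```

View pics/w5.png

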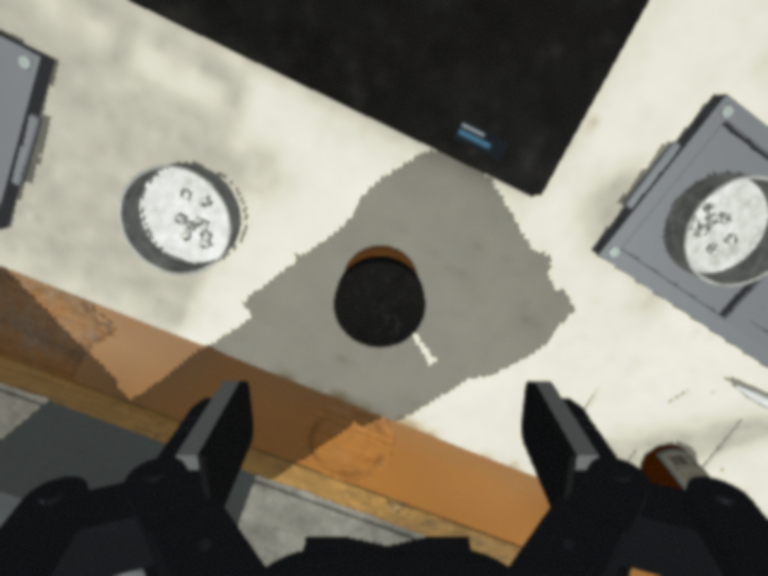

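The tin sits in the large square pocket. The flux pot is at (379,300) px, about -3 and -4 mm off in tool x and y. Descending to grip the cap.

```bash
python3 -m jog '[{"tx":-3.5,"ty":-4,"tz":40,"ax":0,"ay":0,"az":0,"jaw":-1},{"tx":0,"ty":0,"tz":40,"ax":0,"ay":0,"az":0,"jaw":-1},{"tx":0,"ty":0,"tz":20,"ax":0,"ay":0,"az":0,"jaw":-1},{"tx":0,"ty":0,"tz":8,"ax":0,"ay":0,"az":0,"jaw":-1},{"tx":0,"ty":0,"tz":0,"ax":0,"ay":0,"az":0,"jaw":-1}]' 40
python3 -m jog '[{"tx":0,"ty":0,"tz":0,"ax":0,"ay":0,"az":0,"jaw":1},{"tx":0,"ty":0,"tz":0,"ax":0,"ay":0,"az":0,"jaw":1},{"tx":0,"ty":0,"tz":0,"ax":0,"ay":0,"az":0,"jaw":1},{"tx":0,"ty":0,"tz":0,"ax":0,"ay":0,"az":0,"jaw":1},{"tx":0,"ty":0,"tz":0,"ax":0,"ay":0,"az":0,"jaw":1}]' 40
```

```text
time_s: 8.25
eef_pos: [434.5, -128.3, 14.7]
ee_rot: [-0.0, 0.977, 0.215, -0.0]
force: [-0.5, -0.6, 0.2]
grip_width: 0.997
grip_force: 0.0
time_s: 8.88
eef_pos: [434.6, -128.1, 15.6]
ee_rot: [0.0, 0.977, 0.215, 0.0]
force: [-2.3, 0.9, 6.3]
grip_width: 0.537
grip_force: 39.9
```

```bash
python3 -m jog '[{"tx":0,"ty":0,"tz":-15,"ax":0,"ay":0,"az":0,"jaw":1},{"tx":0,"ty":0,"tz":-35,"ax":0,"ay":0,"az":0,"jaw":1},{"tx":0,"ty":20,"tz":-30,"ax":0,"ay":0,"az":0,"jaw":1},{"tx":-3,"ty":48,"tz":0,"ax":0,"ay":0,"az":0,"jaw":1},{"tx":-3,"ty":48,"tz":0,"ax":0,"ay":0,"az":0,"jaw":1}]' 40
python3 -m jog '[{"tx":-2,"ty":48,"tz":0,"ax":0,"ay":0,"az":0,"jaw":1},{"tx":-2,"ty":48,"tz":0,"ax":0,"ay":0,"az":0,"jaw":1},{"tx":0,"ty":48,"tz":0,"ax":0,"ay":0,"az":0,"jaw":1},{"tx":0,"ty":0,"tz":0,"ax":0,"ay":0,"az":0,"jaw":1},{"tx":0,"ty":0,"tz":0,"ax":0,"ay":0,"az":0,"jaw":1}]' 40
python3 look.py w6 square_tray flux_pot screw_tin_1
```

```text
time_s: 9.5
eef_pos: [478.1, -237.0, 95.6]
ee_rot: [0.001, 0.977, 0.215, 0.0]
force: [0.8, 0.2, -1.2]
grip_width: 0.531
grip_force: 41.2
time_s: 10.12
eef_pos: [533.9, -367.5, 94.5]
ee_rot: [-0.0, 0.977, 0.215, -0.0]
force: [0.1, 0.3, -0.3]
grip_width: 0.534
grip_force: 41.4
[ 533.9 -367.5   94.5]
square_tray 0.59 [210. 166.] world [ 539.  -325.2    0. ] tool [ 22.4 -36.2  94.5]
flux_pot 0.82 [258. 240.] world [ 496.8 -384.9    0. ] tool [-41.    0.3  94.5]
screw_tin_1 0.82 [158. 137.] world [ 543.3 -281.2    0. ] tool [ 44.7 -74.4  94.6]
```

View pics/w6.png

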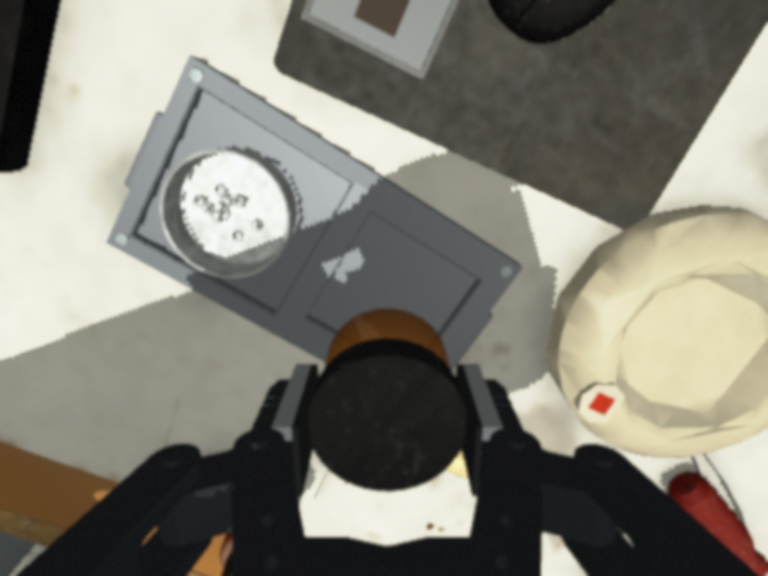

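The pot is held level at (387,410) px. The small pocket's corners give a centre of about (393,298) px. Checking that against the calibration.

```bash
python3 - <<'E'
from h import *
s=sense(); c=capture('wrist'); M=cfw('wrist',c,s)
print(pix2w(c,M,(393/1.5,298/1.5),10), w2pix(c,M,(535,-368.5,8))*1.5)
E
```

```text
[ 534.75030309 -370.91877908   10.        ] [388.88743967 294.36602389]
```

```bash
python3 -m jog '[{"tx":0,"ty":2,"tz":30,"ax":0,"ay":0,"az":0,"jaw":1},{"tx":0,"ty":0,"tz":28,"ax":0,"ay":0,"az":0,"jaw":1},{"tx":0,"ty":0,"tz":12,"ax":0,"ay":0,"az":0,"jaw":1},{"tx":0,"ty":0,"tz":0,"ax":0,"ay":0,"az":0,"jaw":1},{"tx":0,"ty":0,"tz":0,"ax":0,"ay":0,"az":0,"jaw":1}]' 40
python3 -m jog '[{"tx":0,"ty":0,"tz":3,"ax":0,"ay":0,"az":0,"jaw":1},{"tx":0,"ty":0,"tz":1,"ax":0,"ay":0,"az":0,"jaw":1},{"tx":0,"ty":0,"tz":0,"ax":0,"ay":0,"az":0,"jaw":1}]' 40
```

```text
time_s: 11.0
eef_pos: [535.6, -370.4, 26.1]
ee_rot: [0.001, 0.977, 0.215, 0.001]
force: [0.1, -0.7, -0.7]
grip_width: 0.534
grip_force: 41.4
time_s: 11.38
eef_pos: [535.0, -370.0, 20.8]
ee_rot: [0.0, 0.977, 0.215, 0.0]
force: [0.8, 0.2, -1.3]
grip_width: 0.532
grip_force: 41.4
```

```bash
python3 -m jog '[{"tx":0,"ty":0,"tz":1.5,"ax":0,"ay":0,"az":0,"jaw":1},{"tx":0,"ty":0,"tz":0,"ax":0,"ay":0,"az":0,"jaw":1},{"tx":0,"ty":0,"tz":0,"ax":0,"ay":0,"az":0,"jaw":1}]' 40
```

```text
time_s: 11.75
eef_pos: [535.1, -370.1, 20.7]
ee_rot: [0.0, 0.977, 0.215, 0.0]
force: [-4.8, 4.6, 10.1]
grip_width: 0.53
grip_force: 42.3
```

```bash
python3 -m jog '[{"tx":0,"ty":0,"tz":0,"ax":0,"ay":0,"az":0,"jaw":-0.35},{"tx":0,"ty":0,"tz":0,"ax":0,"ay":0,"az":0,"jaw":-0.35},{"tx":0,"ty":0,"tz":0,"ax":0,"ay":0,"az":0,"jaw":-0.35},{"tx":0,"ty":0,"tz":-40,"ax":0,"ay":0,"az":0,"jaw":-0.35},{"tx":0,"ty":0,"tz":-60,"ax":0,"ay":0,"az":0,"jaw":-0.35}]' 40
python3 -m jog '[{"tx":8,"ty":-61,"tz":0,"ax":0,"ay":0,"az":0,"jaw":-1},{"tx":8,"ty":-61,"tz":0,"ax":0,"ay":0,"az":0,"jaw":-1},{"tx":8,"ty":-61,"tz":0,"ax":0,"ay":0,"az":0,"jaw":-1},{"tx":8,"ty":-61,"tz":0,"ax":0,"ay":0,"az":0,"jaw":-1},{"tx":8,"ty":-61,"tz":0,"ax":0,"ay":0,"az":0,"jaw":-1}]'
python3 -m jog '[{"tx":8,"ty":-61,"tz":0,"ax":0,"ay":0,"az":0,"jaw":-1},{"tx":0,"ty":0,"tz":0,"ax":0,"ay":0,"az":0,"jaw":-1},{"tx":0,"ty":0,"tz":0,"ax":0,"ay":0,"az":0,"jaw":-1}]'
python3 look.py w7 screw_tin_1 round_tray
```

```text
time_s: 12.38
eef_pos: [534.3, -369.4, 118.7]
ee_rot: [-0.002, 0.977, 0.215, -0.001]
force: [0.7, -1.1, 0.6]
grip_width: 0.679
grip_force: 0.0
time_s: 13.0
eef_pos: [442.7, -74.7, 119.4]
ee_rot: [0.0, 0.977, 0.215, 0.0]
force: [0.1, -0.0, -0.1]
grip_width: 0.999
grip_force: 0.0
time_s: 13.38
eef_pos: [425.6, -18.0, 119.5]
ee_rot: [0.0, 0.977, 0.215, 0.0]
force: [0.6, 0.2, 0.0]
grip_width: 1.002
grip_force: 0.0
[425.6 -18.  119.5]
screw_tin_1 0.63 [251. 184.] world [422.7 -13.2   0. ] tool [ -0.7  -5.7 119.5]
round_tray 0.65 [52. 88.] world [429.8 161.1   0. ] tool [  78.9 -160.9  119.4]
```

View pics/w7.png

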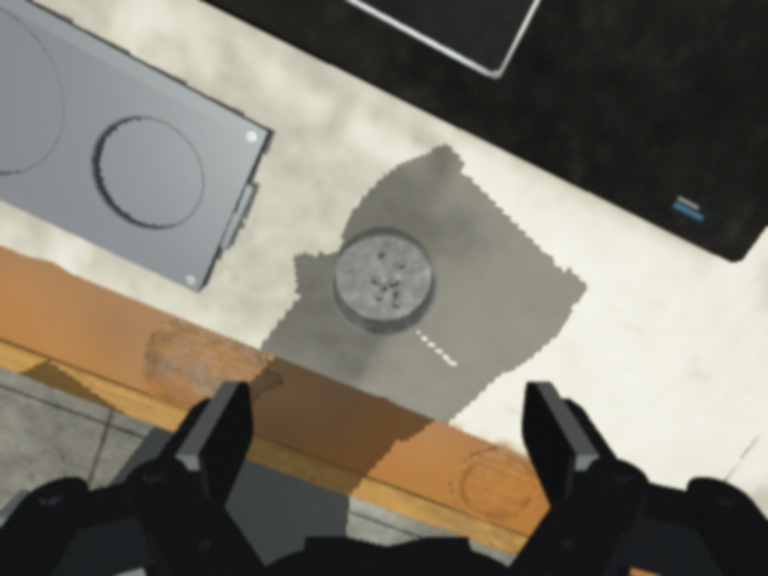

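Tin 1 is at (384,280) px. It needs about -1 and -5 mm in tool x and y.

```bash
python3 -m jog '[{"tx":-1,"ty":-5,"tz":40,"ax":0,"ay":0,"az":0,"jaw":-1},{"tx":0,"ty":0,"tz":40,"ax":0,"ay":0,"az":0,"jaw":-1},{"tx":0,"ty":0,"tz":25,"ax":0,"ay":0,"az":0,"jaw":-1},{"tx":0,"ty":0,"tz":7,"ax":0,"ay":0,"az":0,"jaw":-1},{"tx":0,"ty":0,"tz":0,"ax":0,"ay":0,"az":0,"jaw":-1}]' 40
python3 -m jog '[{"tx":0,"ty":0,"tz":0,"ax":0,"ay":0,"az":0,"jaw":1},{"tx":0,"ty":0,"tz":0,"ax":0,"ay":0,"az":0,"jaw":1},{"tx":0,"ty":0,"tz":0,"ax":0,"ay":0,"az":0,"jaw":1},{"tx":0,"ty":0,"tz":0,"ax":0,"ay":0,"az":0,"jaw":1},{"tx":0,"ty":0,"tz":0,"ax":0,"ay":0,"az":0,"jaw":1}]' 40
```

```text
time_s: 14.15
eef_pos: [422.4, -14.0, 7.5]
ee_rot: [0.0, 0.977, 0.214, 0.0]
force: [0.0, -1.2, -0.2]
grip_width: 1.001
grip_force: 0.0
time_s: 14.78
eef_pos: [422.7, -13.6, 8.5]
ee_rot: [0.0, 0.977, 0.215, 0.001]
force: [-2.9, -0.7, 11.7]
grip_width: 0.644
grip_force: 39.9
```

```bash
python3 -m jog '[{"tx":0,"ty":0,"tz":-15,"ax":0,"ay":0,"az":0,"jaw":1},{"tx":0,"ty":0,"tz":-40,"ax":0,"ay":0,"az":0,"jaw":1},{"tx":24.5,"ty":-48,"tz":-15,"ax":0,"ay":0,"az":0,"jaw":1},{"tx":24.5,"ty":-48,"tz":0,"ax":0,"ay":0,"az":0,"jaw":1},{"tx":24.5,"ty":-48,"tz":0,"ax":0,"ay":0,"az":0,"jaw":1}]' 40
python3 -m jog '[{"tx":24.5,"ty":-48,"tz":0,"ax":0,"ay":0,"az":0,"jaw":1},{"tx":0,"ty":0,"tz":0,"ax":0,"ay":0,"az":0,"jaw":1},{"tx":0,"ty":0,"tz":0,"ax":0,"ay":0,"az":0,"jaw":1}]' 40
python3 look.py w8 round_tray
```

```text
time_s: 15.4
eef_pos: [428.6, 149.7, 78.2]
ee_rot: [0.0, 0.977, 0.215, 0.001]
force: [1.7, 0.5, -0.5]
grip_width: 0.642
grip_force: 42.7
time_s: 15.78
eef_pos: [430.5, 201.7, 77.5]
ee_rot: [0.0, 0.977, 0.215, 0.0]
force: [1.1, 0.1, -0.4]
grip_width: 0.636
grip_force: 42.7
[430.5 201.7  77.5]
round_tray 0.76 [302. 224.] world [428.3 163.    0. ] tool [-18.2  34.2  77.5]
```

View pics/w8.png

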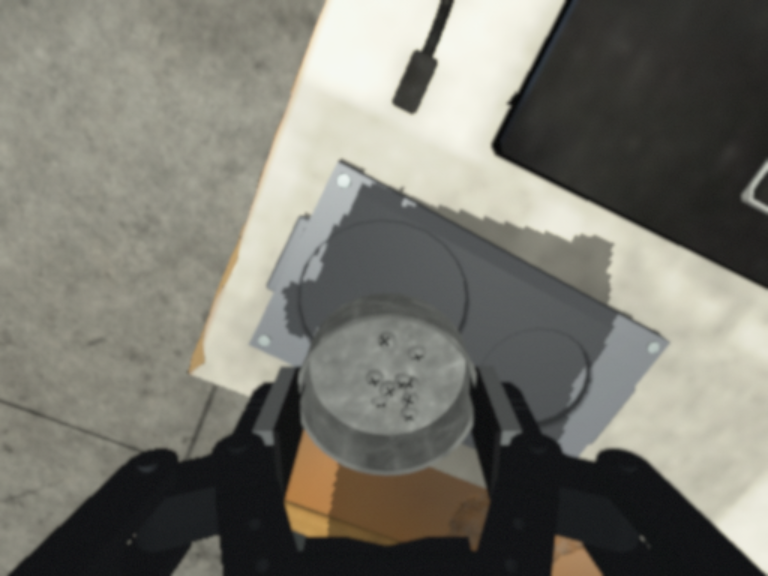

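```bash
python3 - <<'E'
from h import *
s=sense(); c=capture('wrist'); M=cfw('wrist',c,s)
print(pix2w(c,M,(384/1.5,303/1.5),10),pix2w(c,M,(536/1.5,378/1.5),10), [w2pix(c,M,p)*1.5 for p in [(431,204,10),(431,244,10),(431,164,10),(471,204,10)]])
E
```

```text
[433.05605899 203.25055297  10.        ] [428.39901695 117.57416853  10.        ] [array([380.74574265, 306.06753106]), array([301.88664027, 272.2402353 ]), array([455.85571419, 338.28660463]), array([417.82069713, 230.51711278])]
```

```bash
python3 -m jog '[{"tx":2.5,"ty":-1,"tz":25,"ax":0,"ay":0,"az":0,"jaw":1},{"tx":0,"ty":0,"tz":22,"ax":0,"ay":0,"az":0,"jaw":1},{"tx":0,"ty":0,"tz":12,"ax":0,"ay":0,"az":0,"jaw":1},{"tx":0,"ty":0,"tz":3,"ax":0,"ay":0,"az":0,"jaw":1},{"tx":0,"ty":0,"tz":0,"ax":0,"ay":0,"az":0,"jaw":1}]' 40
python3 -m jog '[{"tx":0,"ty":0,"tz":2,"ax":0,"ay":0,"az":0,"jaw":1},{"tx":0,"ty":0,"tz":0,"ax":0,"ay":0,"az":0,"jaw":1},{"tx":0,"ty":0,"tz":0,"ax":0,"ay":0,"az":0,"jaw":1}]' 40
```

```text
time_s: 16.55
eef_pos: [432.7, 203.7, 15.7]
ee_rot: [0.0, 0.977, 0.215, 0.0]
force: [0.3, -0.2, 0.3]
grip_width: 0.638
grip_force: 42.7
time_s: 16.92
eef_pos: [432.8, 203.9, 13.6]
ee_rot: [0.0, 0.977, 0.215, 0.001]
force: [0.9, -0.5, 2.8]
grip_width: 0.639
grip_force: 43.0
```

```bash
python3 -m jog '[{"tx":0,"ty":0,"tz":0,"ax":0,"ay":0,"az":0,"jaw":-0.6},{"tx":0,"ty":0,"tz":0,"ax":0,"ay":0,"az":0,"jaw":-0.6},{"tx":0,"ty":0,"tz":0,"ax":0,"ay":0,"az":0,"jaw":-0.6},{"tx":0,"ty":0,"tz":-50,"ax":0,"ay":0,"az":0,"jaw":-0.6},{"tx":0,"ty":0,"tz":-60,"ax":0,"ay":0,"az":0,"jaw":-0.6}]' 40
python3 -m jog '[{"tx":-20,"ty":40,"tz":-40,"ax":0,"ay":0,"az":0,"jaw":-0.6},{"tx":-26.7,"ty":49.6,"tz":-20,"ax":0,"ay":0,"az":0,"jaw":-0.6},{"tx":-26.7,"ty":49.6,"tz":0,"ax":0,"ay":0,"az":0,"jaw":-0.6},{"tx":-26.7,"ty":49.6,"tz":0,"ax":0,"ay":0,"az":0,"jaw":-0.6},{"tx":-26.7,"ty":49.6,"tz":0,"ax":0,"ay":0,"az":0,"jaw":-0.6}]'
python3 -m jog '[{"tx":-26.7,"ty":49.6,"tz":0,"ax":0,"ay":0,"az":0,"jaw":-0.6},{"tx":-26.7,"ty":49.6,"tz":0,"ax":0,"ay":0,"az":0,"jaw":-0.6},{"tx":-26.7,"ty":49.6,"tz":0,"ax":0,"ay":0,"az":0,"jaw":-0.6},{"tx":-26.7,"ty":49.6,"tz":0,"ax":0,"ay":0,"az":0,"jaw":-0.6},{"tx":-30,"ty":54,"tz":0,"ax":0,"ay":0,"az":0,"jaw":-0.6}]'
python3 -m jog '[{"tx":0,"ty":0,"tz":0,"ax":0,"ay":0,"az":0,"jaw":-0.6},{"tx":0,"ty":0,"tz":0,"ax":0,"ay":0,"az":0,"jaw":-0.6}]'
python3 look.py w9 dropper
```

```text
time_s: 17.55
eef_pos: [431.7, 203.7, 124.0]
ee_rot: [-0.0, 0.977, 0.215, -0.001]
force: [0.2, -0.9, 0.2]
grip_width: 0.802
grip_force: 0.0
time_s: 18.18
eef_pos: [416.8, -67.4, 183.4]
ee_rot: [0.0, 0.977, 0.215, 0.0]
force: [1.1, -0.4, -0.1]
grip_width: 0.798
grip_force: 0.0
time_s: 18.8
eef_pos: [398.6, -353.9, 183.3]
ee_rot: [-0.0, 0.977, 0.215, 0.0]
force: [0.5, -0.5, 0.6]
grip_width: 0.8
grip_force: 0.0
time_s: 19.05
eef_pos: [398.8, -351.7, 182.9]
ee_rot: [-0.001, 0.977, 0.215, -0.0]
force: [0.9, 0.2, -0.3]
grip_width: 0.799
grip_force: 0.0
[ 398.8 -351.7  182.9]
dropper 0.94 [264. 169.] world [ 397.6 -359.3    0. ] tool [ -4.3   6.5 182.9]
```

View pics/w9.png

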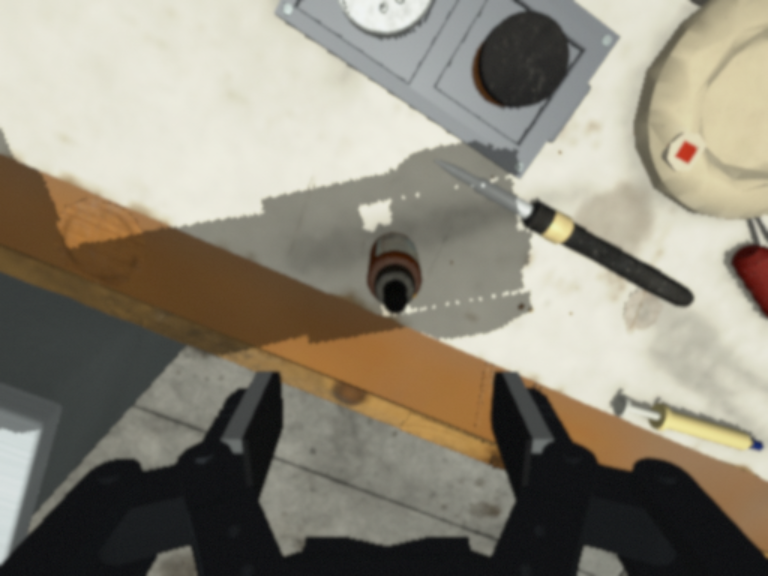

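The dropper stands at (394,265) px and the flux pot is in its pocket at (522,60). Correcting and descending to the collar.

```bash
python3 - <<'E'
from h import *
s=sense(); c=capture('wrist'); M=cfw('wrist',c,s)
print(pix2w(c,M,(396/1.5,297/1.5),102))
E
python3 -m jog '[{"tx":-3.5,"ty":6.5,"tz":0,"ax":0,"ay":0,"az":0,"jaw":-0.6},{"tx":0,"ty":0,"tz":45,"ax":0,"ay":0,"az":0,"jaw":-0.6},{"tx":0,"ty":0,"tz":45,"ax":0,"ay":0,"az":0,"jaw":-0.6},{"tx":0,"ty":0,"tz":25,"ax":0,"ay":0,"az":0,"jaw":-0.6},{"tx":0,"ty":0,"tz":5,"ax":0,"ay":0,"az":0,"jaw":-0.6}]' 40
python3 -m jog '[{"tx":0,"ty":0,"tz":0,"ax":0,"ay":0,"az":0,"jaw":0},{"tx":0,"ty":0,"tz":0,"ax":0,"ay":0,"az":0,"jaw":0}]' 40
python3 look.py w10 dropper
```

```text
[ 402.10212272 -355.16705187  102.        ]
time_s: 19.82
eef_pos: [398.2, -359.1, 62.1]
ee_rot: [-0.001, 0.977, 0.215, -0.0]
force: [-0.3, -0.0, 0.6]
grip_width: 0.802
grip_force: 0.0
time_s: 20.08
eef_pos: [399.0, -360.1, 64.5]
ee_rot: [0.001, 0.977, 0.215, 0.0]
force: [0.9, 0.3, -0.3]
grip_width: 0.503
grip_force: 0.0
[ 399.  -360.1   64.5]
dropper 0.78 [253. 208.] world [ 397.1 -357.5    0. ] tool [-0.6 -3.3 64.5]
```

View pics/w10.png

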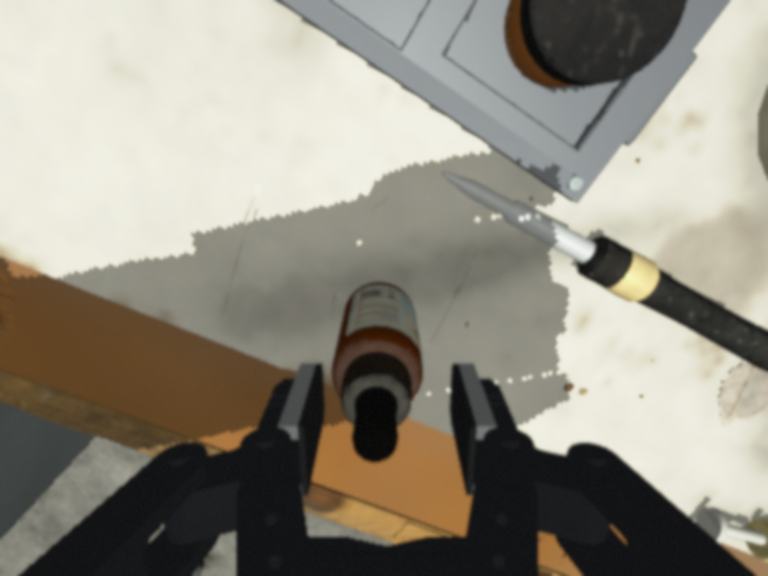

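The bottle is about 3 mm left of the finger midline: (377) against (387) px. Correcting and closing on the collar.

```bash
python3 -m jog '[{"tx":1,"ty":-3,"tz":1,"ax":0,"ay":0,"az":0,"jaw":0},{"tx":0,"ty":0,"tz":0,"ax":0,"ay":0,"az":0,"jaw":0.3},{"tx":0,"ty":0,"tz":0,"ax":0,"ay":0,"az":0,"jaw":1},{"tx":0,"ty":0,"tz":0,"ax":0,"ay":0,"az":0,"jaw":1},{"tx":0,"ty":0,"tz":0,"ax":0,"ay":0,"az":0,"jaw":1}]' 40
python3 -m jog '[{"tx":0,"ty":0,"tz":0,"ax":0,"ay":0,"az":0,"jaw":1},{"tx":0,"ty":0,"tz":0,"ax":0,"ay":0,"az":0,"jaw":1}]' 40
```

```text
time_s: 20.8
eef_pos: [398.2, -356.6, 62.4]
ee_rot: [0.0, 0.977, 0.215, 0.0]
force: [0.4, 0.9, 3.9]
grip_width: 0.258
grip_force: 36.7
time_s: 21.05
eef_pos: [398.2, -356.6, 62.4]
ee_rot: [0.0, 0.977, 0.215, 0.0]
force: [-0.1, 0.7, 3.7]
grip_width: 0.257
grip_force: 36.9
```

```bash
python3 -m jog '[{"tx":0,"ty":0,"tz":-10,"ax":0,"ay":0,"az":0,"jaw":1},{"tx":0,"ty":0,"tz":-25,"ax":0,"ay":0,"az":0,"jaw":1},{"tx":0,"ty":0,"tz":-25,"ax":0,"ay":0,"az":0,"jaw":1},{"tx":10,"ty":-18,"tz":-5,"ax":0,"ay":0,"az":0,"jaw":1},{"tx":20,"ty":-37,"tz":0,"ax":0,"ay":0,"az":0,"jaw":1}]' 40
python3 -m jog '[{"tx":20,"ty":-38,"tz":0,"ax":0,"ay":0,"az":0,"jaw":1},{"tx":20,"ty":-38,"tz":0,"ax":0,"ay":0,"az":0,"jaw":1},{"tx":20,"ty":-38,"tz":0,"ax":0,"ay":0,"az":0,"jaw":1},{"tx":20,"ty":-38,"tz":0,"ax":0,"ay":0,"az":0,"jaw":1},{"tx":20,"ty":-38,"tz":0,"ax":0,"ay":0,"az":0,"jaw":1}]' 40
python3 -m jog '[{"tx":20,"ty":-38,"tz":0,"ax":0,"ay":0,"az":0,"jaw":1},{"tx":20,"ty":-38,"tz":0,"ax":0,"ay":0,"az":0,"jaw":1},{"tx":20,"ty":-38,"tz":0,"ax":0,"ay":0,"az":0,"jaw":1},{"tx":20,"ty":-38,"tz":0,"ax":0,"ay":0,"az":0,"jaw":1},{"tx":15,"ty":-21,"tz":0,"ax":0,"ay":0,"az":0,"jaw":1}]' 40
python3 -m jog '[{"tx":0,"ty":0,"tz":0,"ax":0,"ay":0,"az":0,"jaw":1},{"tx":0,"ty":0,"tz":0,"ax":0,"ay":0,"az":0,"jaw":1}]' 40
python3 look.py w11 dropper round_tray
```

```text
time_s: 21.68
eef_pos: [402.0, -292.7, 126.9]
ee_rot: [-0.0, 0.977, 0.214, -0.0]
force: [1.0, 1.1, -0.7]
grip_width: 0.255
grip_force: 37.0
time_s: 22.3
eef_pos: [412.2, -76.9, 126.5]
ee_rot: [-0.001, 0.977, 0.215, -0.001]
force: [0.5, 0.8, -0.4]
grip_width: 0.26
grip_force: 37.0
time_s: 22.92
eef_pos: [425.3, 119.8, 126.5]
ee_rot: [-0.0, 0.976, 0.216, -0.001]
force: [-0.2, -0.9, -0.6]
grip_width: 0.255
grip_force: 37.0
time_s: 23.18
eef_pos: [426.2, 117.3, 126.8]
ee_rot: [-0.0, 0.977, 0.215, -0.001]
force: [1.0, 0.3, -1.9]
grip_width: 0.257
grip_force: 37.0
[426.2 117.3 126.8]
dropper 0.84 [260. 211.] world [401.4 103.2   0. ] tool [-28.3   2.4 126.8]
round_tray 0.71 [213. 158.] world [429.  161.3   0. ] tool [ 21.2 -38.7 126.8]
```

View pics/w11.png

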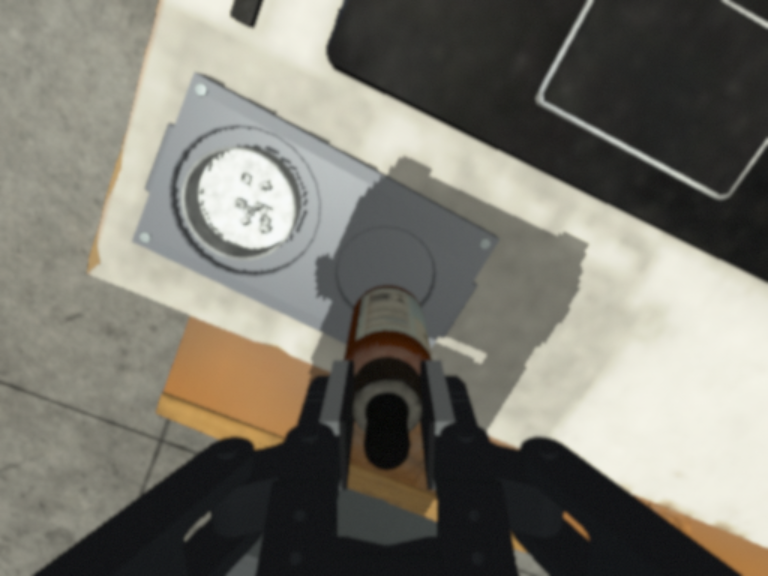

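The dropper hangs upright at (388,330) px and tin 1 is flat in its pocket. The small pocket centre is at about (385,274).

```bash
python3 - <<'E'
from h import *
s=sense(); c=capture('wrist'); M=cfw('wrist',c,s)
print(pix2w(c,M,(385/1.5,274/1.5),10),'origin',pix2w(c,M,(260,211),64),s['eef_pos'])
E
python3 -m jog '[{"tx":0,"ty":0,"tz":25,"ax":0,"ay":0,"az":0,"jaw":1},{"tx":0,"ty":0,"tz":20,"ax":0,"ay":0,"az":0,"jaw":1},{"tx":0,"ty":0,"tz":0,"ax":0,"ay":0,"az":0,"jaw":1}]' 40
```

```text
[428.05252127 118.14947743  10.        ] origin [425.71385195 114.33449381  64.        ] [426.82891368 116.76076354 127.13149027]
time_s: 23.75
eef_pos: [426.4, 117.0, 81.4]
ee_rot: [-0.0, 0.977, 0.214, -0.001]
force: [0.2, -0.1, -1.5]
grip_width: 0.254
grip_force: 37.1
```

```bash
python3 -m jog '[{"tx":2.4,"ty":-1.6,"tz":0,"ax":0,"ay":0,"az":0,"jaw":1},{"tx":0,"ty":0,"tz":9,"ax":0,"ay":0,"az":0,"jaw":1},{"tx":0,"ty":0,"tz":3,"ax":0,"ay":0,"az":0,"jaw":1},{"tx":0,"ty":0,"tz":0,"ax":0,"ay":0,"az":0,"jaw":1},{"tx":0,"ty":0,"tz":0,"ax":0,"ay":0,"az":0,"jaw":1}]' 40
python3 -m jog '[{"tx":0,"ty":0,"tz":1.5,"ax":0,"ay":0,"az":0,"jaw":1},{"tx":0,"ty":0,"tz":0,"ax":0,"ay":0,"az":0,"jaw":1},{"tx":0,"ty":0,"tz":0,"ax":0,"ay":0,"az":0,"jaw":1}]' 40
```

```text
time_s: 24.38
eef_pos: [428.7, 119.8, 70.4]
ee_rot: [0.0, 0.977, 0.215, 0.0]
force: [0.1, -0.6, -1.0]
grip_width: 0.256
grip_force: 37.1
time_s: 24.75
eef_pos: [428.6, 119.8, 68.8]
ee_rot: [0.0, 0.977, 0.215, 0.0]
force: [-0.7, -0.1, -0.7]
grip_width: 0.257
grip_force: 37.1
```

```bash
python3 -m jog '[{"tx":0,"ty":0,"tz":1.2,"ax":0,"ay":0,"az":0,"jaw":1},{"tx":0,"ty":0,"tz":0,"ax":0,"ay":0,"az":0,"jaw":1},{"tx":0,"ty":0,"tz":0,"ax":0,"ay":0,"az":0,"jaw":1}]' 40
```

```text
time_s: 25.12
eef_pos: [428.6, 119.8, 67.5]
ee_rot: [0.0, 0.977, 0.215, -0.0]
force: [-0.5, 0.6, -0.1]
grip_width: 0.255
grip_force: 37.1
```

```bash
python3 -m jog '[{"tx":0,"ty":0,"tz":0.8,"ax":0,"ay":0,"az":0,"jaw":1},{"tx":0,"ty":0,"tz":0,"ax":0,"ay":0,"az":0,"jaw":1},{"tx":0,"ty":0,"tz":0,"ax":0,"ay":0,"az":0,"jaw":1}]' 40
```

```text
time_s: 25.5
eef_pos: [429.0, 119.9, 67.4]
ee_rot: [0.0, 0.977, 0.215, 0.001]
force: [-2.6, 0.6, 8.7]
grip_width: 0.261
grip_force: 38.5
```

```bash
python3 -m jog '[{"tx":0,"ty":0,"tz":0,"ax":0,"ay":0,"az":0,"jaw":0.3},{"tx":0,"ty":0,"tz":0,"ax":0,"ay":0,"az":0,"jaw":-0.2},{"tx":0,"ty":0,"tz":0,"ax":0,"ay":0,"az":0,"jaw":-0.2},{"tx":0,"ty":0,"tz":0,"ax":0,"ay":0,"az":0,"jaw":-0.2}]' 40
python3 -m jog '[{"tx":0,"ty":0,"tz":-25,"ax":0,"ay":0,"az":0,"jaw":-0.2},{"tx":0,"ty":0,"tz":-50,"ax":0,"ay":0,"az":0,"jaw":-0.2},{"tx":0,"ty":0,"tz":-50,"ax":0,"ay":0,"az":0,"jaw":-0.2},{"tx":-30,"ty":0,"tz":-30,"ax":0,"ay":0,"az":0,"jaw":-0.2},{"tx":-30,"ty":30,"tz":0,"ax":0,"ay":0,"az":0,"jaw":-0.2}]'
python3 -m jog '[{"tx":-30,"ty":40,"tz":0,"ax":0,"ay":0,"az":0,"jaw":-0.2},{"tx":0,"ty":0,"tz":0,"ax":0,"ay":0,"az":0,"jaw":-0.2},{"tx":0,"ty":0,"tz":0,"ax":0,"ay":0,"az":0,"jaw":-0.2}]'
python3 look.py w12 dropper screw_tin_1
python3 - <<'E'
from h import *
c=capture('top')
cv2.imwrite('pics/t12.png',cv2.resize(c['color'][100:270,90:400,::-1],None,fx=2.5,fy=2.5,interpolation=cv2.INTER_CUBIC))
E
```

```text
time_s: 26.0
eef_pos: [428.6, 119.8, 66.7]
ee_rot: [-0.0, 0.977, 0.215, -0.0]
force: [-0.4, 0.2, -0.2]
grip_width: 0.6
grip_force: 0.0
time_s: 26.62
eef_pos: [386.7, 67.6, 223.7]
ee_rot: [0.001, 0.976, 0.216, 0.002]
force: [0.8, -0.2, -1.3]
grip_width: 0.602
grip_force: 0.0
time_s: 27.0
eef_pos: [376.3, 18.8, 221.8]
ee_rot: [-0.0, 0.977, 0.215, 0.0]
force: [0.3, -0.2, -0.2]
grip_width: 0.6
grip_force: 0.0
[376.3  18.8 221.8]
dropper 0.93 [194.  77.] world [427.9 118.9   0. ] tool [ 88.7 -69.2 221.8]
```

View pics/w12.png

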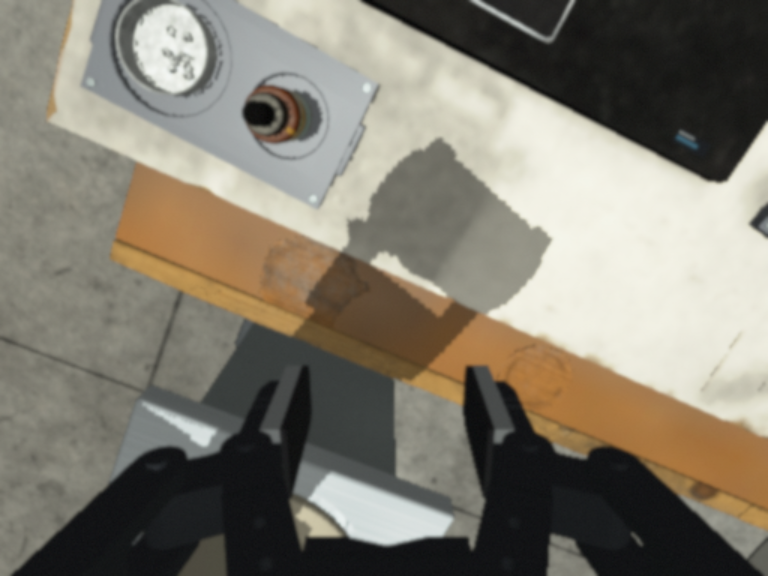

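View pics/t12.png

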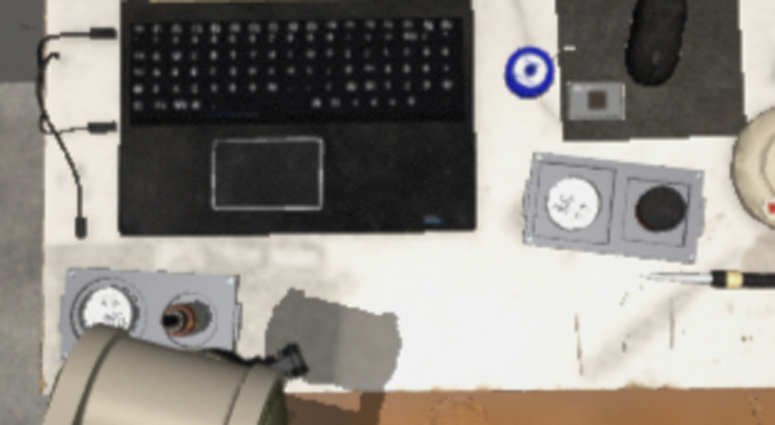

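All four items stand in their pockets: the round tray's tin at (165,50) and dropper at (280,115) px in the wrist view, the square tray's tin and pot at (573,203) and (660,208) in the top crop. The spool, pad box and pencil are where they were.

```bash
python3 -c "
from rig import finish_job; print(finish_job())"
```

```text
the job is handed in; nothing more can be done
None
```

Both repair kits are made up and the job is handed in after about 27 s of robot time: the last pictures showed all four items upright in their correct pockets and the spool, pad box and pencil where they were.

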